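Mark the base of a tipped-over lens can on the sprung stamping stand

TASK

One of the black lens cans in the railed waiting tray has tipped over and its base is still unmarked. Stand it the right way up, cap on top, set it into the sprung ring of the marking stand and press it down against the springs until its base sits firmly on the stamp underneath. Do not upset the other cans in the tray, and finish while still holding the can pressed down on the stamp: do not let go or let it rise.

Things in the scene. Friction and masses are not known exactly. Their poses are not given: they have to be found in the camera images.
- can: the tipped lens can: a closed black cylinder with a screw cap that stays on (seam 15 mm below the top), 47 mm in diameter, 62 mm tall, about 90 g. It starts lying in the tray, axis along the lane, cap toward the tray's +y end (the robot's left). Origin: centre of its base; z points along its axis to the cap (level at the start), so its middle is 31 mm from the origin along z
- tray: fixed aluminium waiting tray, 65 x 210 mm; origin under its centre on the table, the lane runs along its y axis, which points to the robot's left within 30 degrees; the floor is 3 mm thick, a rail or end wall all round rises to 8.5 mm above the table, 53 mm clear between the two long rails. The tipped can lies near the middle, one small can stands on each side of it
- small_can_a: black lens can standing in the tray beside the tipped one, 33 mm in diameter, 30 mm tall, origin at the centre of its base; leave it standing
- small_can_b: black lens can standing in the tray beside the tipped one, 32 mm in diameter, 30 mm tall, origin at the centre of its base; leave it standing
- stand: fixed marking stand: grey base plate 96 x 158 mm, 16 mm thick, origin under its centre on the table. Two steel guide columns at y = +58 and -58 mm in its frame rise to 74 mm above the table, nuts 14 mm wide on top. Between them, on the axis of the origin, is the ring over the stamp. A red ink cassette shows at its front (-x)
- ring_seat (a point): the middle of the ledge inside the aluminium ring on which a can's base rests, 46 mm above the table while the springs are relaxed; moves with the ring, z up. The ring's bore is 50 mm in diameter and 10 mm deep above the ledge, then flares to 58 mm at the rim, 16 mm above the ledge; outside diameter 66 mm at most
- ring (a joint): how far the ring is pressed down (m): 0 relaxed, 0.014 at its own stop; sprung, it returns when let go: about 3 N more than its weight at 0 and about 10 N at 0.012. At 0.012 the base of a seated can meets the stamp
- die: the fixed stamp under the ring, a 31 mm round rubber die with a red face; origin at the centre of its underside, 4 mm thick, its face is 34 mm above the table

How it is judged (in metres and radians):
On the way:
1. the tipped can is the right way up, cap on top (angle between can's own z axis and vertical below 0.2 rad), for 0.2 s.
At the end, for the whole second after the job is handed in: Can upright (4.5 deg), cap up, in the ring, base within 4 mm of the ledge; ring down over 10.5 mm, base bears on the stamp with over 2 N; fingers push or grip it (over 3 N), at rest; the other two cans upright within 40 mm of where they stood (value of joint ring above 0.0105 m and contact force between can and die above 2 N and horizontal distance between can and ring_seat below 0.004 m and z of can in the frame of ring_seat below 0.004 m and angle between can's own z axis and vertical below 0.08 rad and contact force between the fingers and can above 3 N and linear speed of can below 0.02 m/s and angle between each of small_can_a, small_can_b's own z axis and vertical below 0.15 rad and distance of each of small_can_a, small_can_b from where it was at the start of the episode below 0.04 m); the arm keeps its last pose, push and grip.
It fails at once if another can in the tray is knocked over (angle between any of small_can_a, small_can_b's own z axis and vertical above 0.7 rad).
It also fails if it takes over 64 s, if anything falls off the work surface, if the arm or the gripper's body presses on something with over 40 N, if the wrist force passes 120 N, or if a joint passes its speed limit or range.

ROBOT

A 6-joint arm with a two-finger parallel gripper is mounted at the origin on a cart in front of the work surface, level with it; the furniture and walls round the work are solid. World frame = base frame: x ahead of the robot, y to its left, z up, the work surface at z = 0. Lengths are in mm, angles in rad, forces in N, time in s.
With the tool pointing down it reaches from about 325 to 850 mm from the base axis. Payload 15.5 kg.
Tool frame: the origin (TCP) lies on the centre line of the jaws, within the pads' length; the fingertips stand 8 mm ahead of it and the grasp point (between the pads) lies 11 mm behind it (ctrl.nose_length is the distance from the TCP to the fingertips, in mm); z points along the fingers, y is the line along which they close (so a half turn about z gives the same grasp; the last joint's range is limited). The gripper opens to 91 mm and grips with 3 to 60 N. Pads are 32 mm wide; open, the fingers measure 118 mm over their backs; the gripper's body (76 mm by 178 mm) begins 60 mm behind the grasp point.
Start: joints at [1.212, 0.494, 1.345, -0, 1.302, -0.096], TCP at [162.361, 603.544, 221.915] pointing down, gripper open.
Joint ranges: [-2.91, 2.91], [-0.82, 2.16], [0.22, 2.67], [-1.22, 4.37], [0.12, 2.79], [-3.08, 3.08]. Speed limits (rad/s): [1.89, 1.89, 2.57, 3.01, 3.01, 3.01].

INTERFACE

Orientations are given as a unit quaternion [w, x, y, z].
In Python, from workcell import ctrl, viewer, ticket gives the robot as it stands (ctrl), with the cameras (viewer) and the job (ticket).
- The arm moves only by the tool nudge_tcp, called after "Call:" as name(argument=value, ...), one argument or row to a line, values as JSON. Schema: {"type":"object","properties":{"rows":{"type":"array","items":{"type":"object","properties":{"aperture":{"type":"number"},"xyz":{"type":"array","items":{"type":"number"},"minItems":3,"maxItems":3},"twist":{"type":"number"}},"additionalProperties":false,"required":["aperture"]},"minItems":1,"maxItems":12},"grip_force":{"type":"number"},"only":{"type":"string"},"quiet":{"type":"boolean"},"lines":{"type":"string"}},"required":["rows"],"additionalProperties":false}. rows is a list of rows, 1 to 12 of them, each an object with the fields aperture (the finger opening in mm), xyz (a list: dx, dy, dz in parts of the range, where 1.0 means 250 mm), twist (a turn about the tool's z in parts of the range, where 1.0 means pi/2 rad); a field left out counts as zero (the opening has to be given); each row shifts and turns the commanded pose from where the row before left it, along the tool's axes as they then stand; what a row does not reach is not made up. A row lasts 1/8 s, in which the tool goes at most 62.5 mm and 0.188 rad, less where a joint would pass 70% of its speed; a pose out of reach is approached as far as the arm can. The fingers move at their own pace and stop on an object; grip_force is the grip in N (left out, the last holds). Time passes only in rows, so rows that do not move let the fingers close. The tool returns the time, the measured TCP pose, the force, the opening and the grip force at its end. only (a regular expression) keeps the lines of the reply that match it, lines (a string "A,B") keeps lines A to B, and quiet returns only ok. A shift or turn number past 1, either way, is cut back to 1. Input that does not fit is refused with a message, and nothing moves.
- ctrl.observe(): the state, without advancing time (a new reading comes with each control period).
- viewer.get_image(name): name is "side" or "top"; returns (picture, depth): 400x640x3 uint8, red, green, blue; 400x640 float32, mm along the optical axis (not along the pixel's ray), 0 where there is no reading.
- viewer.camera_info(name): a dict with "camera_matrix" (3x3 intrinsics, pixels), "extrinsics" (4x4, takes a point from camera to world coordinates). Camera axes: x right, y up, looking along -z (the intrinsics and any distortion apply to the point x, -y, -z); pixel columns grow to the right and rows downward; lengths in mm; the calibration is good to about 2 mm. A picture is of the moment at which its call begins. camera_info takes no time and is no camera call.
- ticket.hand_in(): hands the job in; it is judged then, once.
The state is a dict: "clock": time; "joints": joint angles; "joint_velocities": joint speeds; "tau": joint torques, N m; "eef_pos": TCP position; "tool_rot": TCP orientation; "wrist_force": force on the tool from outside, world axes, zero at the start; "moment": the same for the moment, N m; "gripper_width": finger opening in mm; "finger_force": force on a finger pad.
Only numpy, scipy, OpenCV 4.12 (cv2) and the standard library are available. Lean on these libraries where they do the work, as an engineer would, in place of code of your own. Each camera call takes 0.05 s, during which the arm holds its last target. There are 200 camera calls.

## Working session

There is one attempt and no reset: what is moved stays moved. The work goes in short steps, Python scripts to look and compute and a tool call to move; the robot and the scene stay as the last step left them, time stands still between calls to the robot, and variables do not carry over. Pictures are saved under pics/ and viewed, at most 10 in all, crops included, and the job is handed in when it is done.

```bash
ls; mkdir -p pics; python3 - <<'E'
from workcell import ctrl, viewer, ticket
import cv2,numpy as np
for n in("top","side"):
    p,d=viewer.get_image(n); cv2.imwrite(f"pics/{n}0.png",p[:,:,::-1]); np.save(f"pics/{n}0.npy",d)
    i=viewer.camera_info(n); print(i)
print(ctrl.observe(),ctrl.nose_length)
E
```

```text
pics
workcell.py
{'camera_matrix': array([[404.00273501,   0.        , 322.38312165],
       [  0.        , 404.00273501, 196.10068868],
       [  0.        ,   0.        ,   1.        ]]), 'extrinsics': array([[ 1.06903331e-02,  9.97300153e-01, -7.26506870e-02,
         4.38113722e+02],
       [-9.99810439e-01,  9.47830508e-03, -1.70072924e-02,
         6.60238932e+01],
       [-1.62727699e-02,  7.28187289e-02,  9.97212430e-01,
         1.13091486e+03],
       [ 0.00000000e+00,  0.00000000e+00,  0.00000000e+00,
         1.00000000e+00]])}
{'camera_matrix': array([[510.96364682,   0.        , 317.51286471],
       [  0.        , 510.96364682, 200.74016269],
       [  0.        ,   0.        ,   1.        ]]), 'extrinsics': array([[-9.52317489e-01,  1.62833294e-01, -2.58024648e-01,
         1.20657579e+02],
       [-3.04580024e-01, -4.57592061e-01,  8.35368490e-01,
         1.34945510e+03],
       [ 1.79557725e-02,  8.74125176e-01,  4.85368691e-01,
         7.94577809e+02],
       [ 0.00000000e+00,  0.00000000e+00,  0.00000000e+00,
         1.00000000e+00]])}
{'clock': 0.1, 'joints': array([ 1.21248702e+00,  4.94114064e-01,  1.34607083e+00, -8.47068287e-06,
        1.30249705e+00, -9.54753027e-02]), 'joint_velocities': array([-0.00261509, -0.00161264, -0.0011349 ,  0.00101704,  0.00116556,
       -0.00106859]), 'tau': array([ 2.22673116e-03, -8.80241489e+01, -3.82545984e+01,  7.09066261e-02,
        4.81510931e-02, -4.70674320e-05]), 'eef_pos': array([162.25333125, 603.22542499, 221.4016644 ]), 'tool_rot': array([-1.18540330e-04,  1.31037925e-01,  9.91377207e-01, -5.31607293e-04]), 'wrist_force': array([-0.33198852,  0.55685698,  0.32007287]), 'moment': array([-0.02486416,  0.01962939,  0.04364106]), 'finger_force': 0.0, 'gripper_width': 90.98894322449769} 8.0
```

View pics/top0.png

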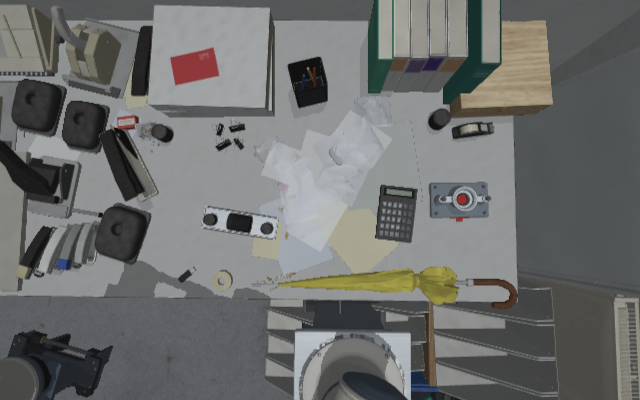

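View pics/side0.png

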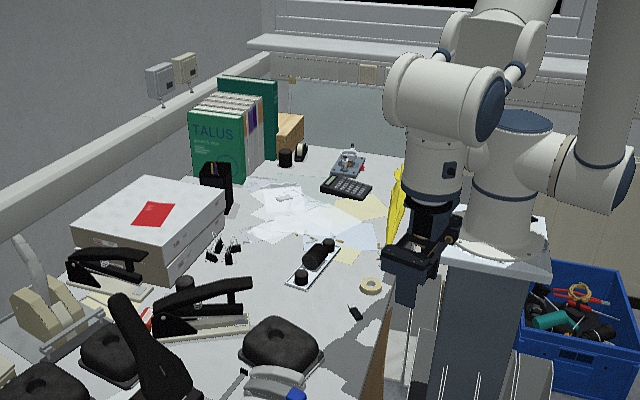

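The top view shows the tray at about (240,222): the tipped can at (238,222), small cans at (210,219) and (267,227). The stand is at (460,200), with its red die visible through the ring at (463,199). The side view shows the same, and the arm is clear of the tray. Next I'll get positions from depth.

```bash
cat > h.py <<'E'
import numpy as np
from workcell import ctrl, viewer, ticket
def cloud(n,d):
    i=viewer.camera_info(n);K=i["camera_matrix"];T=np.array(i["extrinsics"])
    v,u=np.mgrid[:d.shape[0],:d.shape[1]]
    P=np.stack([(u-K[0,2])/K[0,0]*d,-(v-K[1,2])/K[1,1]*d,-d],-1)
    W=P@T[:3,:3].T+T[:3,3]; W[d<=0]=np.nan
    return W
E
python3 - <<'E'
from h import *
import cv2
np.set_printoptions(precision=1,suppress=True,linewidth=200)
d=np.load("pics/top0.npy");W=cloud("top",d);im=cv2.imread("pics/top0.png")
z=W[...,2]
dark=im.max(-1)<70
print("table z",np.nanmedian(z[150:200,200:250]))
def comp(r0,r1,c0,c1,m,name):
    q=W[r0:r1,c0:c1][m[r0:r1,c0:c1]];print(name,len(q),q.min(0),q.max(0),q.mean(0), np.median(q,0))
    return q
comp(205,235,200,219,dark&(z>15),"s1")
q=comp(205,235,222,256,dark&(z>30),"can")
c,s,vt=np.linalg.svd(q[:,:2]-q[:,:2].mean(0),full_matrices=False);print(vt)
comp(205,240,257,277,dark&(z>15),"s2")
# tray
m=(z>1)&(z<14)&~dark; m2=np.zeros_like(m); m2[200:242,198:282]=1
qq=W[m&m2]; r=cv2.minAreaRect(qq[:,:2].astype(np.float32)); print("tray",r)
# stand
m2[:]=0;m2[175:222,425:495]=1
q=W[m2&(z>12)&(z<20)]; print("plate",cv2.minAreaRect(q[:,:2].astype(np.float32)),len(q))
q=W[m2&(z>52)&(z<68)]; print("ring",cv2.minEnclosingCircle(q[:,:2].astype(np.float32)),q.mean(0),len(q))
q=W[m2&(z>68)]; print("nuts",q)
red=m2&(im[...,2]>150)&(im[...,1]<90); print("red",W[red])
# profile
for rr in range(210,236,2): print(rr,z[rr,200:282:1].round().astype(int))
E
python3 - <<'E'
import cv2
im=cv2.imread("pics/top0.png")
a=cv2.resize(im[195:245,195:285],None,fx=6,fy=6,interpolation=cv2.INTER_CUBIC)
b=cv2.resize(im[175:225,425:500],None,fx=5.5,fy=5.5,interpolation=cv2.INTER_CUBIC)
c=__import__("numpy").zeros((575,540,3),"uint8");c[:300]=a;c[300:575,:412]=b
cv2.imwrite("pics/crop0.png",c)
E
```

```text
table z -1.0233905239410888
s1 118 [438.9 378.2  15.6] [466.7 410.   36.6] [452.2 392.6  30. ] [452.5 391.9  30.8]
can 374 [418.4 278.3  30.1] [469.6 340.9  54.9] [444.2 309.6  44.6] [444.9 310.3  45.7]
[[-0.2 -1. ]
 [ 1.  -0.2]]
s2 101 [416.2 221.5  15.5] [443.5 251.   36.5] [429.7 236.3  30.6] [429.8 236.7  31.1]
tray ((449.910888671875, 316.9041748046875), (114.68358612060547, 234.79827880859375), 0.6456139087677002)
plate ((507.0665588378906, -291.22955322265625), (105.00215911865234, 158.19259643554688), 0.5011835098266602) 1263
ring ((508.33953857421875, -288.62335205078125), 64.97350311279297) [ 513.1 -294.4   58.6] 271
nuts [[ 519.6 -348.4   72. ]
 [ 515.7 -230.6   74.9]
 [ 515.9 -233.7   72.9]
 [ 516.8 -342.3   74.1]
 [ 517.  -345.7   72.1]
 [ 516.8 -347.3   74.6]
 [ 516.7 -349.1   76.7]
 [ 517.2 -354.2   70.3]
 [ 513.3 -228.9   71.4]
 [ 513.3 -231.5   71.5]
 [ 513.3 -233.9   72.1]
 [ 513.3 -236.6   71.9]
 [ 513.1 -238.3   75.1]
 [ 514.4 -343.5   70.9]
 [ 514.4 -346.    71.1]
 [ 514.2 -347.3   74.6]
 [ 514.3 -350.1   73.9]
 [ 514.4 -353.4   72.2]
 [ 510.8 -226.8   69.6]
 [ 5
[... 4639 characters left out ...]
36 38 38 42 42 44 45 44 40 41 45 30 16  2  2  2  2  3  0  3  3  4  5 31 29 30 33 30
 33 31 31 31 32 27 20  5  0  0  8  1  2  1  1  2]
232 [-6  5  3 -2 -3 -4  1 -5  1 -1 -3 -2 -6 -1 -3  1  0  3 -1  1  0 -3 -1  1  4  0  6  2  4  5  7  8  8  5 10  6  7  2  5  3  3  1 31 30 35 39 37 36 33 24  8  0  3  2  1  2  4  0  1  7  5  3 29 30 28 29
 33 25 32 34 28 23 -1 -1  2  8  7 -1  0  2 -2  0]
234 [ 0 -3  1 -2 -3 -1 -3  2 -1 -1 -3 -1  0 -2  3 -4  2  1 -1 -1 -1 -2  4 -2 -6  0 -4  0  1 -1 -3  2 -2 -2 -3  0  1  0  5  3  2  3  9  9 12  6  6  7  6  4  1  0  2 -3  1  1  3  0  4  3  2  7  0  4 28 30
 33 31 28  7  3  2  2  3  3  7  2 -2  2  2  2  1]<stdin>:25: RuntimeWarning: invalid value encountered in cast
```

View pics/crop0.png

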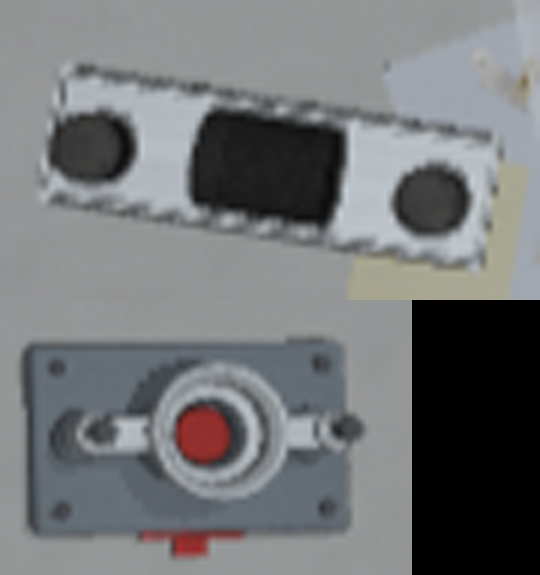

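The crop shows the can lying between x=195 and 345 (crop px) and the two small cans at (90,147) and (432,198). The ring circle is centred at (219,431) and the die at (204,434), both in crop coordinates. Next I'll refine the poses.

```bash
cat >> h.py <<'E'
def at(n,u,v,z):
    i=viewer.camera_info(n);K=i["camera_matrix"];T=np.array(i["extrinsics"])
    r=T[:3,:3]@np.array([(u-K[0,2])/K[0,0],-(v-K[1,2])/K[1,1],-1]); return T[:3,3]+r*(z-T[2,3])/r[2]
def proj(n,p):
    i=viewer.camera_info(n);K=i["camera_matrix"];T=np.array(i["extrinsics"])
    c=T[:3,:3].T@(np.asarray(p,float)-T[:3,3]); return K[0,2]-K[0,0]*c[0]/c[2],K[1,2]+K[1,1]*c[1]/c[2]
E
python3 - <<'E'
from h import *
import cv2
from scipy.optimize import least_squares
np.set_printoptions(precision=1,suppress=True,linewidth=200)
f=lambda x,y:(194.5+(x+.5)/6,194.5+(y+.5)/6)
g=lambda x,y:(424.5+(x+.5)/5.5,174.5+(y-300+.5)/5.5)
print("ring rim",at("top",*g(219,431),62),"die",at("top",*g(204,434),34),"nuts",at("top",*g(100,431),74),at("top",*g(348,429),74))
print("small",at("top",*f(90,147),30),at("top",*f(432,198),30))
print("can top-left end",at("top",*f(192,160),26),"right", at("top",*f(343,173),50))
im=cv2.imread("pics/top0.png");W=cloud("top",np.load("pics/top0.npy"));z=W[...,2]
m=np.zeros(z.shape,bool);m[205:236,220:256]=1
q=W[m&(im.max(-1)<70)&(z>28)&(z<56)]
def res(p):
    a=p[2];dx=q[:,0]-p[0];dy=q[:,1]-310
    perp=dx*np.cos(a)-dy*np.sin(a)
    return np.hypot(perp,q[:,2]-p[1])-23.5
r=least_squares(res,[444,26,.14],loss="soft_l1");print(r.x[:2],"yaw",r.x[2],r.x[2]*57.3)
a=r.x[2];s=(q[:,0]-r.x[0])*np.sin(a)+(q[:,1]-310)*np.cos(a)
t=q[:,2]>42;print("axial",np.percentile(s[t],[0,3,10,50,90,97,100]))
# side image: seam/ends for check
print("side ridge px of ends",proj("side",[440,278,26]),proj("side",[449,340,26]),proj("side",[512,-292,62]))
E
python3 - <<'E'
import cv2,numpy as np
im=cv2.imread("pics/side0.png")
a=cv2.resize(im[225:295,275:350],None,fx=7,fy=7,interpolation=cv2.INTER_CUBIC)
cv2.imwrite("pics/crop1.png",a)
E
```

```text
ring rim [ 513.4 -290.4   62. ] die [ 513.9 -292.3   34. ] nuts [ 512.1 -230.2   74. ] [ 514.1 -347.1   74. ]
small [452.4 392.5  30. ] [430.9 235.9  30. ]
can top-left end [447.  346.7  26. ] right [441.7 272.8  50. ]
[442.8  25.5] yaw 0.14593878601151725 8.362292438459939
axial [-29.4 -28.4 -24.2   1.   25.5  29.3  32. ]
side ridge px of ends (np.float64(320.7016224013452), np.float64(249.75337211808568)) (np.float64(310.0403358920416), np.float64(262.1837423358784)) (np.float64(349.415333160703), np.float64(151.96437466093846))
```

View pics/crop1.png

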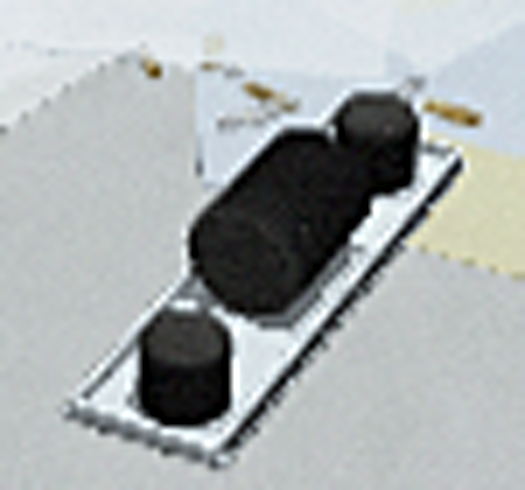

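The side crop shows the can lying between the two standing small cans, with its +y end (cap) at about (240,260) in the crop. I'll turn the jaws across the lane first.

Units first: shifts go in shares of 250 mm and turns go in shares of pi/2 rad. So 0.18 rad / 1.5708 = 0.1146.

```bash
cat > go.py <<'E'
import sys; from h import *
from scipy.spatial.transform import Rotation as R
def go(t,yv=None):
    o=ctrl.observe();q=o["tool_rot"];r=R.from_quat(np.r_[q[1:],q[0]]).as_matrix()
    print("tcp",o["eef_pos"].round(1),"move tool axes",(r.T@(np.array(t)-o["eef_pos"])).round(1),"tool x",r[:,0].round(3),"y",r[:,1].round(3),"z",r[:,2].round(3),"J",o["joints"].round(2))
    if yv is not None:
        c=r.T@np.r_[yv,0]; a=np.arctan2(-c[0],c[1]);print("turn",a.round(3),"F",o["wrist_force"].round(1))
go([float(v) for v in sys.argv[1:4]],[float(v) for v in sys.argv[4:6]] if len(sys.argv)>4 else None)
E
python3 go.py 448 345.6 120 .989 -.145
```

```text
tcp [162.3 603.2 221.4] move tool axes [-342.9 -174.4  101.6] tool x [-0.966  0.26   0.   ] y [ 0.26   0.966 -0.001] z [-0.    -0.001 -1.   ] J [ 1.21  0.49  1.35 -0.    1.3  -0.1 ]
turn 1.454 F [-0.3  0.6  0.3]
```

Call:
nudge_tcp(
  rows=[
    {"aperture": 91, "twist": 0.1146},
    {"aperture": 91, "twist": 0.1146},
    {"aperture": 91, "twist": 0.1146},
    {"aperture": 91, "twist": 0.1146},
    {"aperture": 91, "twist": 0.1146},
    {"aperture": 91, "twist": 0.1146},
    {"aperture": 91, "twist": 0.1146},
    {"aperture": 91, "twist": 0.1146},
    {"aperture": 91},
    {"aperture": 91},
  ],
  grip_force=3,
)

```text
clock: 1.35
eef_pos: [162.3, 603.5, 221.8]
tool_rot: [0.0, 0.751, 0.661, -0.0]
wrist_force: [-0.9, 0.2, 0.3]
gripper_width: 91.2
finger_force: 0.0
```

```bash
python3 go.py 448 345.6 120 .989 -.145
```

```text
tcp [162.3 603.5 221.8] move tool axes [-219.4  316.2  101.8] tool x [ 0.127  0.992 -0.   ] y [ 0.992 -0.127 -0.   ] z [-0. -0. -1.] J [1.21 0.49 1.35 0.   1.3  1.34]
turn 0.018 F [-0.9  0.2  0.3]
```

Converted, 31.5 mm / 250 = 0.126, -22 mm / 250 = -0.088, 0.018 rad / 1.5708 = 0.0115.

Call:
nudge_tcp(
  rows=[
    {"aperture": 91, "xyz": [-0.088, 0.126, 0.04], "twist": 0.0115},
    {"aperture": 91, "xyz": [-0.088, 0.126, 0.04]},
    {"aperture": 91, "xyz": [-0.088, 0.126, 0.04]},
    {"aperture": 91, "xyz": [-0.088, 0.126, 0.04]},
    {"aperture": 91, "xyz": [-0.088, 0.126, 0.04]},
    {"aperture": 91, "xyz": [-0.088, 0.126, 0.04]},
    {"aperture": 91, "xyz": [-0.088, 0.126, 0.04]},
    {"aperture": 91, "xyz": [-0.088, 0.126, 0.04]},
    {"aperture": 91, "xyz": [-0.088, 0.126, 0.04]},
    {"aperture": 91, "xyz": [-0.088, 0.126, 0.04]},
    {"aperture": 91},
    {"aperture": 91},
  ],
)

```text
clock: 2.85
eef_pos: [441.2, 339.6, 122.0]
tool_rot: [-0.0, 0.758, 0.653, -0.0]
wrist_force: [1.2, -0.4, 0.9]
gripper_width: 91.1
finger_force: 0.0
```

```bash
python3 go.py 448 345.6 22 .989 -.145
```

```text
tcp [441.2 339.6 122. ] move tool axes [  6.9   5.9 100. ] tool x [0.148 0.989 0.   ] y [ 0.989 -0.148 -0.   ] z [-0.  0. -1.] J [0.55 0.52 1.63 0.   0.99 0.7 ]
turn -0.003 F [ 1.2 -0.4  0.9]
```

Converted, 20 mm / 250 = 0.08, 7 mm / 250 = 0.028.

Call:
nudge_tcp(
  rows=[
    {"aperture": 91, "xyz": [0.028, 0.024, 0.08]},
    {"aperture": 91, "xyz": [0, 0, 0.08]},
    {"aperture": 91, "xyz": [0, 0, 0.08]},
    {"aperture": 91, "xyz": [0, 0, 0.08]},
    {"aperture": 91, "xyz": [0, 0, 0.08]},
    {"aperture": 91},
    {"aperture": 55},
    {"aperture": 52},
    {"aperture": 50},
    {"aperture": 40},
    {"aperture": 40},
    {"aperture": 40},
  ],
  grip_force=3,
)

```text
clock: 4.35
eef_pos: [448.5, 345.5, 22.0]
tool_rot: [0.0, 0.758, 0.652, 0.0]
wrist_force: [-0.5, -0.5, 1.7]
gripper_width: 47.0
finger_force: 3.0
```

```bash
python3 go.py 448 345.6 22 .989 -.145
python3 - <<'E'
from h import *
import cv2
p,d=viewer.get_image("side");cv2.imwrite("pics/s1.png",cv2.resize(p[210:310,260:400,::-1],None,fx=5,fy=5,interpolation=cv2.INTER_CUBIC))
E
```

```text
tcp [448.5 345.5  22. ] move tool axes [ 0.  -0.5 -0. ] tool x [0.15  0.989 0.   ] y [ 0.989 -0.15   0.   ] z [ 0.  0. -1.] J [0.55 0.68 1.68 0.   0.79 0.7 ]
turn -0.005 F [-0.5 -0.5  1.7]
```

View pics/s1.png

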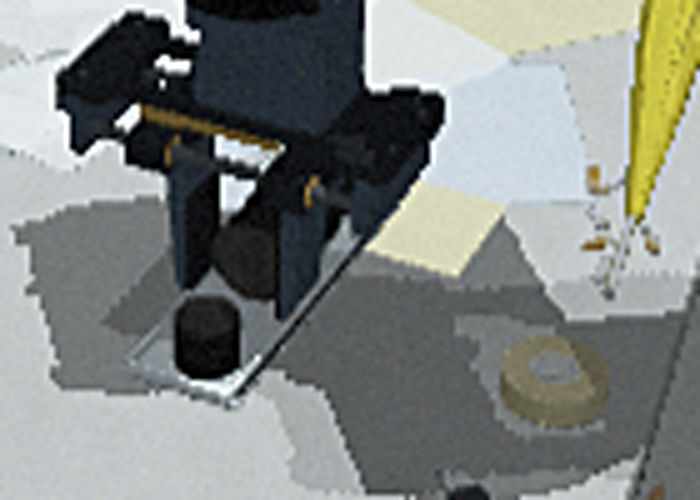

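The fingers hold the can at its cap end, with the pads straddling it and the nearer small can untouched. I'll lift it and let it swing.

Call:
nudge_tcp(
  rows=[
    {"aperture": 40, "xyz": [0, 0, -0.024]},
    {"aperture": 40, "xyz": [0, 0, -0.032]},
    {"aperture": 40, "xyz": [0, 0, -0.032]},
    {"aperture": 40, "xyz": [0, 0, -0.032]},
    {"aperture": 40, "xyz": [0, 0, -0.032]},
    {"aperture": 40, "xyz": [0, 0, -0.032]},
    {"aperture": 40, "xyz": [0, 0, -0.048]},
    {"aperture": 40, "xyz": [0, 0, -0.06]},
    {"aperture": 40, "xyz": [0, 0, -0.06]},
    {"aperture": 40, "xyz": [0, 0, -0.048]},
    {"aperture": 40},
    {"aperture": 40},
  ],
)

```text
clock: 5.9
eef_pos: [448.2, 345.3, 121.6]
tool_rot: [-0.0, 0.758, 0.652, -0.0]
wrist_force: [-0.2, -0.0, -1.6]
gripper_width: 46.4
finger_force: 3.0
```

```bash
python3 - <<'E'
from h import *
import cv2
p,d=viewer.get_image("side");cv2.imwrite("pics/s2.png",cv2.resize(p[170:310,220:400,::-1],None,fx=4,fy=4,interpolation=cv2.INTER_CUBIC))
E
```

```text
(no output)
```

View pics/s2.png

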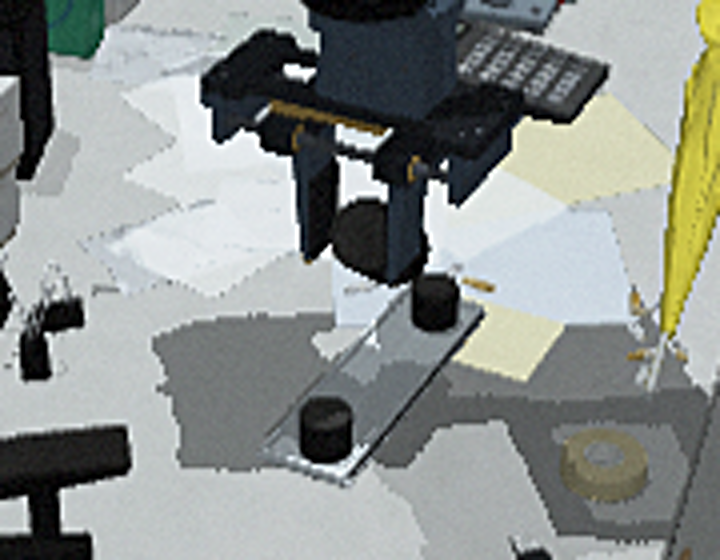

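The can is clear of the tray but has not swung far, and both small cans still stand. Next I'll measure the tilt.

```bash
cat > tilt.py <<'E'
from h import *
import cv2
from scipy.spatial.transform import Rotation as R
def tilt():
    o=ctrl.observe();q=o["tool_rot"];r=R.from_quat(np.r_[q[1:],q[0]]).as_matrix()
    for n in("top","side"):
        p,d=viewer.get_image(n);W=cloud(n,d);L=(W-o["eef_pos"])@r
        m=(abs(L[...,1])<19)&(L[...,0]>-75)&(L[...,0]<60)&(L[...,2]>-45)&(L[...,2]<75)&(p.max(-1)<80)
        q=L[m];print(n,len(q))
        for x in range(-75,60,6):
            s=q[(q[:,0]>=x)&(q[:,0]<x+6)]
            if len(s)>3:print(x+3,len(s),"tool z lo/med/hi",np.percentile(s[:,2],[5,50,95]).round(1))
tilt()
E
python3 tilt.py
```

```text
top 365
-66 11 tool z lo/med/hi [ 9.7 13.2 16. ]
-60 38 tool z lo/med/hi [ 6.7 12.4 17.5]
-54 41 tool z lo/med/hi [ 2.3  6.4 14.6]
-48 44 tool z lo/med/hi [-5.4  2.3 10.7]
-42 43 tool z lo/med/hi [-7.4 -1.8  6.8]
-36 45 tool z lo/med/hi [-13.5  -7.6  -0.4]
-30 44 tool z lo/med/hi [-18.4 -13.5  -5.3]
-24 47 tool z lo/med/hi [-25.9 -19.  -12. ]
-18 23 tool z lo/med/hi [-23.8 -19.5 -11.7]
-6 7 tool z lo/med/hi [-5.1 -4.8 -2.7]
0 22 tool z lo/med/hi [-4.8 -1.   4.4]
side 228
-36 6 tool z lo/med/hi [35.6 40.9 48.7]
-30 6 tool z lo/med/hi [29.7 34.5 42.6]
-24 7 tool z lo/med/hi [25.2 32.3 37.3]
-18 11 tool z lo/med/hi [-24.6 -20.9   9.3]
-12 48 tool z lo/med/hi [-22.9 -15.8  26.8]
-6 44 tool z lo/med/hi [-14.7  -8.1  16.3]
0 55 tool z lo/med/hi [-9.3 -1.4 11.5]
6 39 tool z lo/med/hi [-0.6  4.2 10.6]
12 9 tool z lo/med/hi [3.4 6.9 9.9]
```

Converted, -20 mm / 250 = -0.08, -10 mm / 250 = -0.04.

Call:
nudge_tcp(
  rows=[
    {"aperture": 40, "xyz": [0, 0, -0.08]},
    {"aperture": 40, "xyz": [0, 0, 0.04]},
    {"aperture": 40, "xyz": [0, 0, -0.04]},
    {"aperture": 40, "xyz": [0, 0, 0.04]},
    {"aperture": 40, "xyz": [0, 0, -0.04]},
    {"aperture": 40, "xyz": [0, 0, 0.04]},
    {"aperture": 40, "xyz": [0, 0, -0.04]},
    {"aperture": 40, "xyz": [0, 0, 0.04]},
    {"aperture": 40, "xyz": [0, 0, -0.04]},
    {"aperture": 40, "xyz": [0, 0, 0.04]},
    {"aperture": 40},
    {"aperture": 40},
  ],
)

```text
clock: 7.55
eef_pos: [448.3, 345.4, 131.7]
tool_rot: [-0.0, 0.758, 0.652, -0.0]
wrist_force: [0.3, 0.8, 0.1]
gripper_width: 46.9
finger_force: 3.0
```

```bash
python3 tilt.py
```

```text
top 356
-60 16 tool z lo/med/hi [18.9 23.  25.6]
-54 42 tool z lo/med/hi [12.7 19.1 28.1]
-48 44 tool z lo/med/hi [ 5.2 11.  20.3]
-42 47 tool z lo/med/hi [-2.4  4.2 15.4]
-36 52 tool z lo/med/hi [-10.9  -2.6   8.4]
-30 50 tool z lo/med/hi [-18.2 -11.    0.5]
-24 45 tool z lo/med/hi [-22.4 -17.4  -7.4]
-18 29 tool z lo/med/hi [-19.  -16.1 -11.7]
-6 4 tool z lo/med/hi [-5.5 -5.4 -3. ]
0 27 tool z lo/med/hi [-4.9 -2.9  0.3]
side 274
-30 5 tool z lo/med/hi [37.1 41.3 45.4]
-24 15 tool z lo/med/hi [15.8 45.1 51.3]
-18 41 tool z lo/med/hi [-21.1 -13.3  45.9]
-12 41 tool z lo/med/hi [-17.8 -12.6  35. ]
-6 48 tool z lo/med/hi [-13.7  -7.5  29.1]
0 50 tool z lo/med/hi [-8.5 -3.4 22.2]
6 50 tool z lo/med/hi [-4.2  1.7 15.7]
12 23 tool z lo/med/hi [-2.2  3.2  8.3]
```

Converted, -20 mm / 250 = -0.08.

Call:
nudge_tcp(
  rows=[
    {"aperture": 40, "xyz": [0, 0, -0.08]},
    {"aperture": 40, "xyz": [0, 0, 0.08]},
    {"aperture": 40, "xyz": [0, 0, -0.08]},
    {"aperture": 40, "xyz": [0, 0, 0.08]},
    {"aperture": 40, "xyz": [0, 0, -0.08]},
    {"aperture": 40, "xyz": [0, 0, 0.08]},
    {"aperture": 40, "xyz": [0, 0, -0.08]},
    {"aperture": 40, "xyz": [0, 0, 0.08]},
    {"aperture": 40, "xyz": [0, 0, -0.08]},
    {"aperture": 40, "xyz": [0, 0, 0.08]},
    {"aperture": 40},
    {"aperture": 40},
  ],
)

```text
clock: 9.15
eef_pos: [448.4, 345.5, 132.2]
tool_rot: [-0.0, 0.758, 0.652, -0.0]
wrist_force: [0.3, 1.1, -1.0]
gripper_width: 46.8
finger_force: 3.0
```

```bash
python3 tilt.py
```

```text
top 333
-54 21 tool z lo/med/hi [27.8 30.5 34.7]
-48 44 tool z lo/med/hi [15.8 24.  35.2]
-42 56 tool z lo/med/hi [ 3.2 13.4 28.7]
-36 57 tool z lo/med/hi [-7.8  1.2 16.9]
-30 50 tool z lo/med/hi [-17.9 -10.5   6.8]
-24 38 tool z lo/med/hi [-17.7 -14.6  -6.7]
-18 33 tool z lo/med/hi [-15.5 -12.9  -8.6]
-12 4 tool z lo/med/hi [-10.8 -10.   -9.5]
-6 9 tool z lo/med/hi [-9.2 -6.1 -5. ]
0 21 tool z lo/med/hi [-5.4 -3.7 -1.1]
side 319
-24 12 tool z lo/med/hi [-19.6 -15.8  49.3]
-18 28 tool z lo/med/hi [-18.4 -13.3  51.7]
-12 58 tool z lo/med/hi [-14.2  31.5  52. ]
-6 66 tool z lo/med/hi [-12.2  23.2  41.4]
0 54 tool z lo/med/hi [-8.1 15.8 30.4]
6 69 tool z lo/med/hi [-6.2  1.6 17.5]
12 31 tool z lo/med/hi [-3.8  1.4  9.2]
```

Converted, -24 mm / 250 = -0.096.

Call:
nudge_tcp(
  rows=[
    {"aperture": 40, "xyz": [0, 0, -0.096]},
    {"aperture": 40, "xyz": [0, 0, 0.096]},
    {"aperture": 40, "xyz": [0, 0, -0.096]},
    {"aperture": 40, "xyz": [0, 0, 0.096]},
    {"aperture": 40, "xyz": [0, 0, -0.096]},
    {"aperture": 40, "xyz": [0, 0, 0.096]},
    {"aperture": 40, "xyz": [0, 0, -0.096]},
    {"aperture": 40, "xyz": [0, 0, 0.096]},
    {"aperture": 40, "xyz": [0, 0, -0.096]},
    {"aperture": 40, "xyz": [0, 0, 0.096]},
    {"aperture": 40, "xyz": [0, 0, -0.096]},
    {"aperture": 40, "xyz": [0, 0, 0.096]},
  ],
)

```text
clock: 10.75
eef_pos: [450.3, 346.7, 134.6]
tool_rot: [0.0, 0.758, 0.652, 0.003]
wrist_force: [0.3, 0.4, -1.3]
gripper_width: 47.1
finger_force: 3.0
```

Call:
nudge_tcp(
  rows=[
    {"aperture": 40, "xyz": [0, 0, -0.096]},
    {"aperture": 40, "xyz": [0, 0, 0.096]},
    {"aperture": 40, "xyz": [0, 0, -0.096]},
    {"aperture": 40, "xyz": [0, 0, 0.096]},
    {"aperture": 40, "xyz": [0, 0, -0.096]},
    {"aperture": 40, "xyz": [0, 0, 0.096]},
    {"aperture": 40, "xyz": [0, 0, -0.096]},
    {"aperture": 40, "xyz": [0, 0, 0.096]},
    {"aperture": 40},
    {"aperture": 40},
  ],
)

```text
clock: 12.0
eef_pos: [448.5, 345.6, 132.4]
tool_rot: [0.0, 0.758, 0.652, 0.0]
wrist_force: [0.1, 0.1, -0.4]
gripper_width: 46.5
finger_force: 3.0
```

```bash
python3 tilt.py
```

```text
top 289
-48 10 tool z lo/med/hi [33.1 39.5 43.7]
-42 51 tool z lo/med/hi [14.6 28.2 42.2]
-36 62 tool z lo/med/hi [-4.6 10.6 35.2]
-30 58 tool z lo/med/hi [-14.6  -7.2  18.1]
-24 36 tool z lo/med/hi [-13.4 -11.3  -5.9]
-18 38 tool z lo/med/hi [-12.8  -9.8  -7.1]
-12 5 tool z lo/med/hi [-10.1  -7.3  -6.6]
-6 7 tool z lo/med/hi [-6.8 -5.8 -4.6]
0 22 tool z lo/med/hi [-7.8 -4.6 -2.5]
side 350
-24 8 tool z lo/med/hi [-14.5 -12.4 -10. ]
-18 18 tool z lo/med/hi [-13.3 -11.2  -8.6]
-12 23 tool z lo/med/hi [-13.5 -10.1  51. ]
-6 56 tool z lo/med/hi [-10.1  30.5  52.8]
0 99 tool z lo/med/hi [-7.6 33.1 50.3]
6 88 tool z lo/med/hi [-7.  14.2 33. ]
12 55 tool z lo/med/hi [-5.3  2.1 13.7]
```

The can is now about 17° off upright. Its low base edge is on the cap-lean side, so pressing it onto the tray floor will square it up.

Converted, 20 mm / 250 = 0.08, 16 mm / 250 = 0.064.

Call:
nudge_tcp(
  rows=[
    {"aperture": 40, "xyz": [-0.02, 0, 0.08]},
    {"aperture": 40, "xyz": [-0.02, 0, 0.08]},
    {"aperture": 40, "xyz": [-0.02, 0, 0.064]},
    {"aperture": 40, "xyz": [-0.02, 0, 0.02]},
    {"aperture": 40, "xyz": [0, 0, 0.012]},
    {"aperture": 40, "xyz": [0, 0, 0.012]},
    {"aperture": 40, "xyz": [0, 0, 0.012]},
    {"aperture": 40, "xyz": [0, 0, 0.012]},
    {"aperture": 40, "xyz": [0, 0, 0.012]},
    {"aperture": 40, "xyz": [0, 0, 0.008]},
    {"aperture": 40},
    {"aperture": 40},
  ],
)

```text
clock: 13.6
eef_pos: [445.4, 325.7, 53.9]
tool_rot: [-0.0, 0.758, 0.652, -0.0]
wrist_force: [0.3, -0.4, -0.2]
gripper_width: 46.9
finger_force: 3.0
```

```bash
python3 tilt.py
```

```text
top 202
-72 4 tool z lo/med/hi [30.7 50.4 50.9]
-48 12 tool z lo/med/hi [30.1 35.4 39.3]
-42 45 tool z lo/med/hi [ 7.5 22.  35.1]
-36 54 tool z lo/med/hi [-16.4  -0.5  25.4]
-30 41 tool z lo/med/hi [-20.1 -15.8  12.7]
-24 32 tool z lo/med/hi [-20.  -15.7 -13.2]
-18 11 tool z lo/med/hi [-16.9 -14.7 -13.4]
side 335
-72 12 tool z lo/med/hi [23.4 39.8 48.1]
-24 10 tool z lo/med/hi [-20.8 -17.6 -15.9]
-18 20 tool z lo/med/hi [-18.9 -16.1  49.1]
-12 29 tool z lo/med/hi [-17.8 -13.2  43.8]
-6 47 tool z lo/med/hi [-15.5  33.8  49.2]
0 94 tool z lo/med/hi [-13.1  24.9  46.2]
6 86 tool z lo/med/hi [-12.3   4.6  26.8]
12 28 tool z lo/med/hi [-12.9  -8.7   9. ]
60 5 tool z lo/med/hi [20.4 21.  23.8]
```

Converted, 2 mm / 250 = 0.008.

Call:
nudge_tcp(
  rows=[
    {"aperture": 40, "xyz": [0, 0, 0.008]},
    {"aperture": 40, "xyz": [0, 0, 0.008]},
    {"aperture": 40, "xyz": [0, 0, 0.008]},
    {"aperture": 40},
    {"aperture": 49},
    {"aperture": 51},
    {"aperture": 54},
    {"aperture": 54},
    {"aperture": 54},
    {"aperture": 54},
  ],
)

```text
clock: 14.95
eef_pos: [445.4, 325.7, 47.9]
tool_rot: [0.0, 0.758, 0.652, -0.0]
wrist_force: [-0.1, -0.2, 0.8]
gripper_width: 54.1
finger_force: 0.0
```

```bash
python3 tilt.py
```

```text
top 217
-48 57 tool z lo/med/hi [-16.4  -0.9  35.7]
-42 44 tool z lo/med/hi [-18.1 -14.9  32.4]
-36 31 tool z lo/med/hi [-18.5 -15.  -12.4]
-30 33 tool z lo/med/hi [-19.  -15.7 -13.2]
-24 34 tool z lo/med/hi [-18.3 -15.4 -12.2]
-18 11 tool z lo/med/hi [-16.6 -14.1 -12.3]
side 333
-72 5 tool z lo/med/hi [16.5 28.9 38.8]
-42 6 tool z lo/med/hi [-18.3 -15.9 -14.7]
-36 8 tool z lo/med/hi [-18.  -15.9 -14.3]
-30 11 tool z lo/med/hi [-19.  -17.6 -15.5]
-24 15 tool z lo/med/hi [-19.  -17.3   0.3]
-18 26 tool z lo/med/hi [-18.1 -14.8  44.5]
-12 45 tool z lo/med/hi [-18.   -3.8  41.5]
-6 141 tool z lo/med/hi [-15.1  15.1  41.7]
0 66 tool z lo/med/hi [-17.6   6.2  37.3]
60 8 tool z lo/med/hi [14.2 15.8 16.9]
```

The can now stands upright in the tray, its top flat at z≈64 and its axis about 23.5 mm along tool −x. I'll centre on it and grip firmly.

Converted, -12 mm / 250 = -0.048, -11.5 mm / 250 = -0.046.

Call:
nudge_tcp(
  rows=[
    {"aperture": 54, "xyz": [-0.048, 0, 0]},
    {"aperture": 54, "xyz": [-0.046, 0, 0]},
    {"aperture": 54, "xyz": [0, 0, 0.016]},
    {"aperture": 54},
    {"aperture": 40},
    {"aperture": 40},
    {"aperture": 40},
    {"aperture": 40},
    {"aperture": 40},
  ],
  grip_force=30,
)

```text
clock: 16.18
eef_pos: [441.9, 302.5, 43.9]
tool_rot: [0.0, 0.758, 0.652, 0.0]
wrist_force: [-0.4, -0.9, -0.9]
gripper_width: 46.5
finger_force: 30.0
```

Call:
nudge_tcp(
  rows=[
    {"aperture": 40, "xyz": [0, 0, -0.04]},
    {"aperture": 40, "xyz": [0, 0, -0.08]},
    {"aperture": 40, "xyz": [0, 0, -0.12]},
    {"aperture": 40, "xyz": [0, 0, -0.12]},
    {"aperture": 40, "xyz": [0, 0, -0.08]},
    {"aperture": 40},
    {"aperture": 40},
  ],
  grip_force=30,
)

```text
clock: 17.05
eef_pos: [441.6, 302.3, 153.5]
tool_rot: [-0.0, 0.758, 0.652, -0.0]
wrist_force: [-0.0, -1.1, -0.6]
gripper_width: 46.3
finger_force: 30.0
```

```bash
python3 tilt.py
python3 go.py 513.5 -291 158 .03 -1
python3 - <<'E'
from h import *
import cv2
p,d=viewer.get_image("side");cv2.imwrite("pics/s3.png",cv2.resize(p[150:300,220:400,::-1],None,fx=4,fy=4,interpolation=cv2.INTER_CUBIC))
E
```

```text
top 116
-30 9 tool z lo/med/hi [-16.9   4.4  31.8]
-24 78 tool z lo/med/hi [-20.6  -1.8  34.3]
-18 23 tool z lo/med/hi [-21.1 -13.   29.9]
-6 4 tool z lo/med/hi [-21.4 -20.4 -18.9]
side 385
-18 4 tool z lo/med/hi [-20.2 -19.6 -19.3]
-12 11 tool z lo/med/hi [-21.  -20.1 -19. ]
-6 11 tool z lo/med/hi [-21.9 -21.5 -19.9]
0 19 tool z lo/med/hi [-22.1 -20.6 -18.7]
6 31 tool z lo/med/hi [-21.7 -19.1  28.7]
12 75 tool z lo/med/hi [-21.5   7.2  35.5]
18 196 tool z lo/med/hi [-20.7   7.2  37.7]
24 36 tool z lo/med/hi [-17.7   3.9  31.8]
tcp [441.4 302.2 153.1] move tool axes [-575.8  159.9   -4.5] tool x [ 0.149  0.989 -0.001] y [ 0.989 -0.149 -0.001] z [-0.001 -0.001 -1.   ] J [ 0.49  0.45  1.65 -0.    1.04  0.64]
turn 1.391 F [ 0.1  0.1 -1.3]
```

View pics/s3.png

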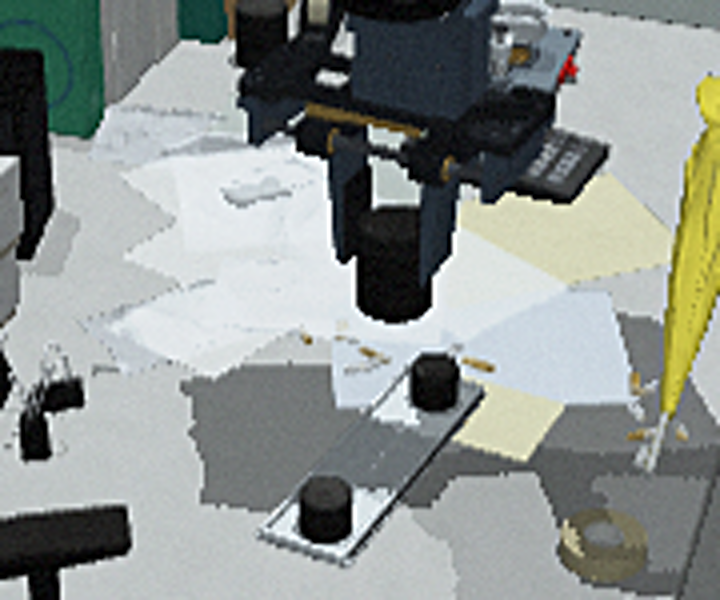

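The can hangs upright and square in the jaws, cap on top, with both small cans standing. I'll carry it to above the ring.

Converted, -42 mm / 250 = -0.168, -40 mm / 250 = -0.16.

Call:
nudge_tcp(
  rows=[
    {"aperture": 40, "xyz": [-0.08, 0.024, 0]},
    {"aperture": 40, "xyz": [-0.16, 0.044, 0]},
    {"aperture": 40, "xyz": [-0.168, 0.046, 0]},
    {"aperture": 40, "xyz": [-0.168, 0.046, 0]},
    {"aperture": 40, "xyz": [-0.168, 0.046, 0]},
    {"aperture": 40, "xyz": [-0.168, 0.046, 0]},
    {"aperture": 40, "xyz": [-0.168, 0.046, 0]},
    {"aperture": 40, "xyz": [-0.168, 0.046, 0]},
    {"aperture": 40, "xyz": [-0.168, 0.046, 0]},
    {"aperture": 40, "xyz": [-0.168, 0.046, 0]},
    {"aperture": 40, "xyz": [-0.168, 0.046, 0]},
    {"aperture": 40, "xyz": [-0.168, 0.046, 0]},
  ],
  grip_force=30,
)

```text
clock: 18.7
eef_pos: [499.7, -194.1, 153.6]
tool_rot: [-0.0, 0.758, 0.652, -0.0]
wrist_force: [0.8, -0.0, -0.3]
gripper_width: 46.4
finger_force: 30.0
```

Call:
nudge_tcp(
  rows=[
    {"aperture": 40, "xyz": [-0.168, 0.048, 0]},
    {"aperture": 40, "xyz": [-0.14, 0.04, 0]},
    {"aperture": 40, "xyz": [-0.06, 0.02, 0]},
    {"aperture": 40},
    {"aperture": 40},
    {"aperture": 40},
  ],
  grip_force=30,
)

```text
clock: 19.45
eef_pos: [513.5, -285.8, 153.9]
tool_rot: [-0.0, 0.758, 0.653, -0.0]
wrist_force: [0.6, -0.2, -1.0]
gripper_width: 46.3
finger_force: 30.0
```

```bash
python3 go.py 513.5 -291 150
python3 - <<'E'
from h import *
import cv2
p,d=viewer.get_image("top");np.save("pics/t4.npy",d)
a=cv2.resize(p[160:240,410:520,::-1],None,fx=5,fy=5,interpolation=cv2.INTER_CUBIC)
p,d=viewer.get_image("side");np.save("pics/s4.npy",d);cv2.imwrite("pics/s4raw.png",p[:,:,::-1])
b=cv2.resize(p[90:200,290:400,::-1],None,fx=5,fy=5,interpolation=cv2.INTER_CUBIC)
cv2.imwrite("pics/c4.png",b)
E
```

```text
tcp [ 513.5 -285.8  153.9] move tool axes [-5.1  0.8  3.9] tool x [0.148 0.989 0.   ] y [ 0.989 -0.148 -0.   ] z [-0.  0. -1.] J [-0.61  0.51  1.52  0.    1.11 -0.46]
```

View pics/c4.png

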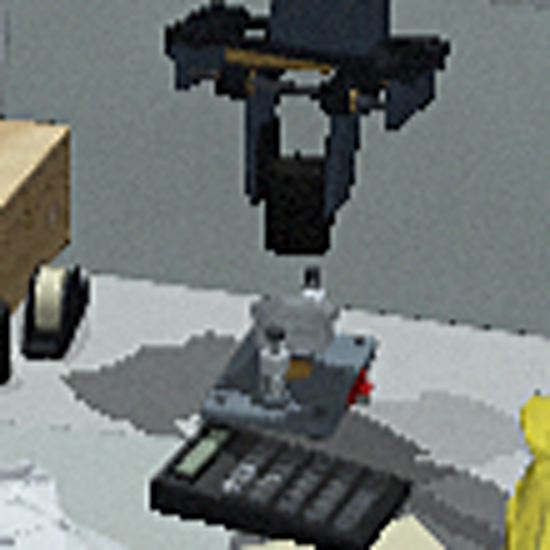

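The side crop shows the can above the ring, its bottom centre at about (297,247) and the ring at about (294,318). Next I'll check the side camera's bias using the known can pose.

```bash
python3 - <<'E'
from h import *
import cv2
np.set_printoptions(precision=1,suppress=True,linewidth=200)
im=cv2.imread("pics/s4raw.png").astype(int);i0=cv2.imread("pics/side0.png").astype(int)
g=im.sum(-1)/3
for r in(130,133,136,138): print(r,g[r,338:362].astype(int))
print("can base pred",proj("side",[513.5,-285.8,112]),proj("side",[513.5,-285.8,120]))
print("ring pred",proj("side",[513.4,-290.5,62]),proj("side",[513.4,-290.5,56]))
g0=i0.sum(-1)/3
for r in range(148,162): print(r,g0[r,334:366].astype(int))
W=cloud("side",np.load("pics/s4.npy"))
q=W[126:140,341:358].reshape(-1,3);q=q[(abs(q[:,0]-513)<40)&(abs(q[:,1]+288)<40)&(q[:,2]>105)]
from scipy.optimize import least_squares
s=least_squares(lambda p:np.hypot(q[:,0]-p[0],q[:,1]-p[1])-23.5,[513,-288],loss="soft_l1");print("can fit",s.x,len(q))
Q=cloud("side",np.load("pics/side0.npy"))[140:170,325:375].reshape(-1,3);Q=Q[(abs(Q[:,2]-57)<6)&(abs(Q[:,0]-513)<36)&(abs(Q[:,1]+290)<36)]
s=least_squares(lambda p:np.hypot(Q[:,0]-p[0],Q[:,1]-p[1])-32,[513,-288],loss="soft_l1");print("ring fit",s.x,len(Q),cv2.minEnclosingCircle(Q[:,:2].astype(np.float32)))
W=cloud("top",np.load("pics/top0.npy"))[180:215,440:490].reshape(-1,3)
Q=W[(abs(W[:,2]-59)<5)&(abs(W[:,0]-513)<34)&(abs(W[:,1]+290)<34)]
s=least_squares(lambda p:np.hypot(Q[:,0]-p[0],Q[:,1]-p[1])-29.5,[513,-288],loss="soft_l1");print("ring fit top",s.x,len(Q),Q[:,:2].mean(0))
E
```

```text
130 [123 131   9   0 132   2  10  13  20  13   1  17  15  14  16  17   0  49  48  34  21 117 122 122]
133 [122 123 118 125 136   0   4   7  13   9   5  16  17  14   6   8  17  29   0 140 127 125 120 123]
136 [120 122 119 122 142   0   0  12   0   6  11  16   9  14  20  18   5   0 146 126 124 122 125 124]
138 [118 119 125 129 138   0   9  10   7   0  12   2   9  18   8  13   8   0 135 126 121 121 121 123]
can base pred (np.float64(349.24356721034474), np.float64(139.4971143274763)) (np.float64(349.35310822922537), np.float64(137.37379960615874))
ring pred (np.float64(348.9302246867537), np.float64(152.06878116893887)) (np.float64(348.8501374786609), np.float64(153.61082904174384))
148 [196 160 132 123 118 119 116 117 119 116 114 120 114 114 118 112 180 227 227 193 210 121 121 132 126 126 127 123 128 123 125 121]
149 [201 190 193 187 184 186 187 188 177 163 218 204 194 195 204 196 209 230 202 214 166 108 124 126 127 128 130 128 120 126 127 132]
150 [198 199 196 200 198 195 195 232 193 207 226 212 212 219 216 220 217 216 213 211 194 229 114 120 128 125 126 125 128 126 127 130]
151 [194 
[... 930 characters left out ...]
58 [193 194 199 204 140 129 128 105 104 108  69  69 137 188 162 115 117 116 121 116 112 103 122 133 132 129 128  30  56 138 119 139]
159 [195 199 202 183 127 129 137 130 132 141  91  93 203 246 143 118 120 124 114 118 108 126 134 133 129 137 140 118 122 141  92 153]
160 [195 196 209 133 130 135 138  79 179 185  94  89 212 255 121 123 132 132  91 123 112 136 135 139 131 140 133 134 144 124  53 204]
161 [197 200 142 127 137  88  95  59 129 152 162 183 167 165  37  39  51  52  60 124 122 141 140 131 134 135 136 133 139 102  39 186]
can fit [ 514.2 -288.8] 206
ring fit [ 517.8 -286. ] 86 ((517.42138671875, -288.46868896484375), 34.825538635253906)
ring fit top [ 512.6 -290.7] 184 [ 513.4 -295.4]
```

Units first: shifts go in shares of 250 mm and turns go in shares of pi/2 rad. So 15 mm / 250 = 0.06, 10 mm / 250 = 0.04.

Call:
nudge_tcp(
  rows=[
    {"aperture": 40, "xyz": [-0.0144, 0.004, 0.04]},
    {"aperture": 40, "xyz": [0, 0, 0.06]},
    {"aperture": 40, "xyz": [0, 0, 0.06]},
    {"aperture": 40, "xyz": [0, 0, 0.032]},
    {"aperture": 40, "xyz": [0, 0, 0.008]},
    {"aperture": 40, "xyz": [0, 0, 0.008]},
    {"aperture": 40, "xyz": [0, 0, 0.008]},
    {"aperture": 40, "xyz": [0, 0, 0.008]},
    {"aperture": 40},
  ],
  grip_force=12,
)

```text
clock: 20.68
eef_pos: [514.1, -290.6, 97.9]
tool_rot: [-0.0, 0.758, 0.652, -0.0]
wrist_force: [-0.3, -0.1, -0.8]
gripper_width: 46.7
finger_force: 12.0
```

```bash
python3 go.py 514 -289.5 80 1 0
```

```text
tcp [ 514.1 -290.6   97.9] move tool axes [ 1.  -0.2 17.9] tool x [ 0.149  0.989 -0.   ] y [ 0.989 -0.149 -0.   ] z [-0.  0. -1.] J [-0.62  0.59  1.57 -0.    0.99 -0.47]
turn -0.15 F [-0.3 -0.1 -0.8]
```

Call:
nudge_tcp(
  rows=[
    {"aperture": 40, "xyz": [0, 0, 0.006]},
    {"aperture": 40, "xyz": [0, 0, 0.006]},
    {"aperture": 40, "xyz": [0, 0, 0.006]},
    {"aperture": 40, "xyz": [0, 0, 0.004]},
    {"aperture": 40},
  ],
  grip_force=12,
)

```text
clock: 21.3
eef_pos: [514.2, -290.6, 92.5]
tool_rot: [0.0, 0.758, 0.652, 0.0]
wrist_force: [0.1, 1.7, 3.8]
gripper_width: 46.9
finger_force: 12.0
```

```bash
python3 go.py 514 -289.5 80 1 0
```

```text
tcp [ 514.2 -290.6   92.5] move tool axes [ 1.1 -0.3 12.5] tool x [ 0.149  0.989 -0.   ] y [ 0.989 -0.149  0.   ] z [ 0. -0. -1.] J [-0.62  0.6   1.57  0.    0.98 -0.47]
turn -0.15 F [0.1 1.7 3.8]
```

Converted, -2 mm / 250 = -0.008, 1.2 mm / 250 = 0.0048.

Call:
nudge_tcp(
  rows=[
    {"aperture": 40, "xyz": [0, 0, -0.008]},
    {"aperture": 40, "xyz": [0.0048, 0, 0]},
    {"aperture": 40},
    {"aperture": 40, "xyz": [0, 0, 0.008]},
    {"aperture": 40},
    {"aperture": 40},
  ],
  grip_force=12,
)

```text
clock: 22.05
eef_pos: [514.3, -289.4, 92.4]
tool_rot: [-0.0, 0.758, 0.652, 0.0]
wrist_force: [0.3, -0.0, 5.2]
gripper_width: 46.7
finger_force: 12.0
```

```bash
python3 go.py 514 -289.5 80 1 0
```

```text
tcp [ 514.3 -289.4   92.4] move tool axes [-0.1 -0.3 12.4] tool x [0.149 0.989 0.   ] y [ 0.989 -0.149  0.   ] z [ 0.  0. -1.] J [-0.61  0.6   1.57  0.    0.97 -0.46]
turn -0.15 F [ 0.3 -0.   5.2]
```

Call:
nudge_tcp(
  rows=[
    {"aperture": 40, "xyz": [0, 0, 0.006]},
    {"aperture": 40, "xyz": [0, 0, 0.006]},
    {"aperture": 40},
    {"aperture": 40},
  ],
  grip_force=12,
)

```text
clock: 22.55
eef_pos: [514.3, -289.3, 89.4]
tool_rot: [0.0, 0.758, 0.652, 0.0]
wrist_force: [0.7, 1.5, 4.9]
gripper_width: 46.5
finger_force: 12.0
```

```bash
python3 go.py 514 -289.5 80 1 0
```

```text
tcp [ 514.3 -289.3   89.4] move tool axes [-0.3 -0.3  9.4] tool x [0.149 0.989 0.   ] y [ 0.989 -0.149  0.   ] z [ 0.  0. -1.] J [-0.61  0.6   1.57  0.    0.97 -0.46]
turn -0.15 F [0.7 1.5 4.9]
```

Contact is at about 5 N, but I can't tell whether it's the ledge or the flare. I'll open briefly so the can settles, then measure its top.

Call:
nudge_tcp(
  rows=[
    {"aperture": 49},
    {"aperture": 52},
    {"aperture": 54},
    {"aperture": 54},
    {"aperture": 54},
  ],
  grip_force=12,
)

```text
clock: 23.18
eef_pos: [514.3, -289.4, 89.4]
tool_rot: [0.0, 0.758, 0.652, 0.0]
wrist_force: [0.6, 0.4, -0.2]
gripper_width: 53.8
finger_force: 0.0
```

```bash
python3 tilt.py; python3 go.py 514 -289.5 80 1 0
python3 - <<'E'
from h import *
import cv2
p,d=viewer.get_image("side")
cv2.imwrite("pics/c5.png",cv2.resize(p[90:190,300:400,::-1],None,fx=5,fy=5,interpolation=cv2.INTER_CUBIC))
E
```

```text
top 209
0 30 tool z lo/med/hi [-19.3 -16.4 -14.6]
12 35 tool z lo/med/hi [-19.3  -3.9  41.1]
18 98 tool z lo/med/hi [-18.3   7.7  41.8]
24 13 tool z lo/med/hi [-12.6  35.   73.5]
30 6 tool z lo/med/hi [71.5 73.3 74.5]
36 12 tool z lo/med/hi [72.1 73.5 74.7]
42 6 tool z lo/med/hi [70.1 73.4 74.8]
48 5 tool z lo/med/hi [70.7 71.8 72.2]
side 232
-24 4 tool z lo/med/hi [-3.  70.5 71.3]
-18 12 tool z lo/med/hi [-20.9 -16.5  73.1]
-12 4 tool z lo/med/hi [-21.1 -18.9  58.3]
-6 12 tool z lo/med/hi [-20.7 -18.6  41.5]
0 12 tool z lo/med/hi [-19.8 -16.1  71.2]
6 20 tool z lo/med/hi [-19.6   9.1  72.3]
12 33 tool z lo/med/hi [-19.2   8.1  65.7]
18 67 tool z lo/med/hi [-17.7   4.   30.1]
24 38 tool z lo/med/hi [-18.3   6.3  70.4]
30 8 tool z lo/med/hi [-8.  69.9 73.8]
36 4 tool z lo/med/hi [71.7 72.9 74.3]
54 5 tool z lo/med/hi [14.5 20.9 61.8]
60 7 tool z lo/med/hi [17.2 25.  73.3]
tcp [ 514.3 -289.4   89.4] move tool axes [-0.2 -0.2  9.4] tool x [ 0.149  0.989 -0.   ] y [ 0.989 -0.149 -0.   ] z [-0. -0. -1.] J [-0.61  0.6   1.57 -0.    0.97 -0.46]
turn -0.15 F [ 0.1  0.  -0. ]
```

View pics/c5.png

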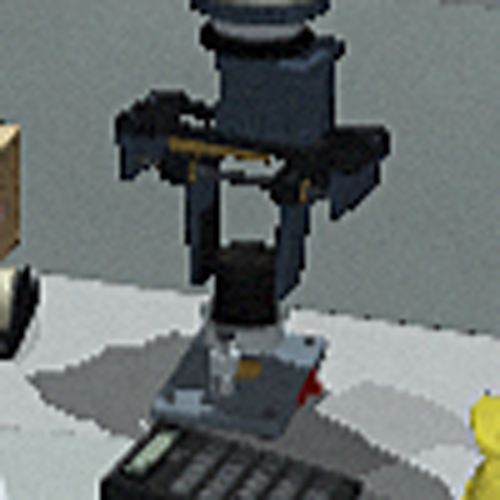

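The can is seated upright in the ring, its bottom hidden behind the rim at about (245,325), top at z≈107. I'll regrip firmly and press.

Call:
nudge_tcp(
  rows=[
    {"aperture": 40},
    {"aperture": 40},
    {"aperture": 40},
    {"aperture": 40},
  ],
  grip_force=50,
)

```text
clock: 23.82
eef_pos: [514.3, -289.4, 89.4]
tool_rot: [0.0, 0.758, 0.652, 0.0]
wrist_force: [-0.5, 0.1, 0.5]
gripper_width: 46.3
finger_force: 50.0
```

Call:
nudge_tcp(
  rows=[
    {"aperture": 40, "xyz": [0, 0, 0.008]},
    {"aperture": 40, "xyz": [0, 0, 0.008]},
    {"aperture": 40, "xyz": [0, 0, 0.008]},
    {"aperture": 40, "xyz": [0, 0, 0.008]},
    {"aperture": 40, "xyz": [0, 0, 0.004]},
    {"aperture": 40},
    {"aperture": 40},
  ],
  grip_force=50,
)

```text
clock: 24.7
eef_pos: [514.3, -289.4, 80.6]
tool_rot: [0.0, 0.758, 0.652, 0.0]
wrist_force: [-1.7, 1.2, 7.8]
gripper_width: 46.3
finger_force: 50.0
```

Call:
nudge_tcp(
  rows=[
    {"aperture": 40, "xyz": [0, 0, 0.004]},
    {"aperture": 40, "xyz": [0, 0, 0.004]},
    {"aperture": 40},
    {"aperture": 40},
  ],
  grip_force=50,
)

```text
clock: 25.2
eef_pos: [514.3, -289.4, 78.6]
tool_rot: [0.0, 0.758, 0.652, 0.0]
wrist_force: [-1.4, 0.4, 8.6]
gripper_width: 46.2
finger_force: 50.0
```

Call:
nudge_tcp(
  rows=[
    {"aperture": 40, "xyz": [0, 0, 0.002]},
    {"aperture": 40, "xyz": [0, 0, 0.002]},
    {"aperture": 40},
    {"aperture": 40},
  ],
  grip_force=50,
)

```text
clock: 25.7
eef_pos: [514.3, -289.4, 77.7]
tool_rot: [0.0, 0.758, 0.652, 0.0]
wrist_force: [-1.9, 0.5, 8.6]
gripper_width: 46.1
finger_force: 50.0
```

```bash
python3 go.py 514 -289.5 80 1 0
```

```text
tcp [ 514.3 -289.4   77.7] move tool axes [-0.1 -0.3 -2.3] tool x [ 0.149  0.989 -0.   ] y [ 0.989 -0.149  0.   ] z [ 0. -0. -1.] J [-0.61  0.62  1.58 -0.    0.94 -0.46]
turn -0.15 F [-1.9  0.5  8.6]
```

Converted, 0.4 mm / 250 = 0.0016.

Call:
nudge_tcp(
  rows=[
    {"aperture": 40, "xyz": [0, 0, 0.0016]},
    {"aperture": 40, "xyz": [0, 0, 0.0016]},
    {"aperture": 40},
    {"aperture": 40},
  ],
  grip_force=50,
)

```text
clock: 26.2
eef_pos: [514.3, -289.5, 77.4]
tool_rot: [0.0, 0.758, 0.652, 0.0]
wrist_force: [-3.7, 2.2, 17.9]
gripper_width: 45.8
finger_force: 50.0
```

Call:
nudge_tcp(
  rows=[
    {"aperture": 40, "xyz": [0, 0, 0.0016]},
    {"aperture": 40},
    {"aperture": 40},
  ],
  grip_force=50,
)

```text
clock: 26.58
eef_pos: [514.4, -289.5, 77.3]
tool_rot: [0.0, 0.758, 0.652, 0.0]
wrist_force: [-5.5, 3.8, 25.0]
gripper_width: 46.0
finger_force: 50.0
```

```bash
python3 tilt.py | awk '$4=="lo/med/hi"&&$1<30' ; python3 go.py 514 -289.5 80
python3 - <<'E'
from h import *
p,d=viewer.get_image("top");W=cloud("top",d)
for x,y in((452.4,392.5),(430.9,235.9)):
    q=W[(abs(W[...,0]-x)<25)&(abs(W[...,1]-y)<25)&(W[...,2]>24)&(W[...,2]<40)];print(len(q),q.mean(0).round(1))
E
```

```text
tcp [ 514.4 -289.5   77.3] move tool axes [-0.1 -0.4 -2.7] tool x [ 0.149  0.989 -0.   ] y [ 0.989 -0.149  0.001] z [ 0.001 -0.001 -1.   ] J [-0.61  0.62  1.58 -0.    0.94 -0.46]
122 [451.2 394.2  31.1]
106 [428.  237.4  31.4]
```

```bash
python3 tilt.py | grep -v "^[345]"; python3 -c "
from h import *
o=ctrl.observe();print(o['clock'],o['wrist_force'],o['finger_force'],o['moment'])"
```

```text
top 105
0 28 tool z lo/med/hi [-19.5 -17.1 -14.8]
12 17 tool z lo/med/hi [-18.6 -13.8  35.9]
18 52 tool z lo/med/hi [-19.3  -5.8  37. ]
24 6 tool z lo/med/hi [12.6 45.  60.5]
side 197
-18 6 tool z lo/med/hi [-21.5 -18.9 -17.9]
-12 9 tool z lo/med/hi [-20.4 -17.4  30.1]
-6 5 tool z lo/med/hi [-17.8 -17.3  45.2]
0 6 tool z lo/med/hi [-21.8 -17.2  15.3]
6 13 tool z lo/med/hi [-20.4   4.9  62.2]
12 34 tool z lo/med/hi [-19.9   2.1  40.8]
18 62 tool z lo/med/hi [-17.7   3.6  27.8]
24 32 tool z lo/med/hi [-16.    3.   59.1]
60 4 tool z lo/med/hi [12.4 57.4 61.6]
26.825 [-5.51947111  2.723871   25.19566626] 50.010118782520294 [0.58037036 1.31990003 0.00448821]
```

The cap is level and has not moved in the jaws since the regrip. The can is 12 mm down with 25 N on it, and both small cans are standing, so I'll hand in.

```bash
python3 -c "
from workcell import ctrl, viewer, ticket
print(ticket.hand_in())"
```

```text
the job is handed in; nothing more can be done
None
```

The job is handed in with the can upright, cap up, and still gripped (50 N) in the ring, pressed about 12 mm down onto the stamp with about 25 N in total at the wrist; both small cans still stand within a few millimetres of where they were (the hand-in returned no verdict).

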